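# Shut and latch the tonewood chest

### The arm

A 6-joint arm with a two-finger parallel gripper is mounted at the origin on the work surface. World frame = base frame: x ahead of the robot, y to its left, z up, the work surface at z = 0. Lengths are in mm, angles in degrees, forces in N, time in s.
With the tool pointing down it reaches from about 300 to 850 mm from the base axis. Payload 4.2 kg.
Tool frame: the origin (TCP) lies on the centre line of the jaws, within the pads' length; the fingertips stand 14 mm ahead of it and the grasp point (between the pads) lies 5 mm behind it; z points along the fingers, y is the direction in which the jaws open and shut (so a half turn about z gives the same grasp; the last joint's range is limited). The gripper opens to 91 mm and grips with 3 to 60 N. Pads are 32 mm wide; open, the fingers measure 118 mm over their backs; the gripper's body (76 mm by 178 mm) begins 60 mm behind the grasp point.
Start: joints at [71.104, 18.312, 89.639, -0, 72.044, -1.146], TCP at [175.302, 547.645, 193.276] pointing down, gripper open.
Joint ranges: [-177.97, 177.97], [-48.28, 115.42], [12.27, 149.76], [-77.06, 257.06], [2.81, 150.46], [-146.56, 146.56]. Speed limits (degrees/s): [147.25, 147.25, 180, 180, 180, 180].

### API

Orientations are given as [roll, pitch, yaw] about the fixed x, y, z axes, in that order (R = Rz(yaw) Ry(pitch) Rx(roll)).
In Python, from workcell import env gives the robot as it stands.
- The arm moves only by the tool play_rows, never from a script. Its argument "increments" is a list of rows, each a list of 5 numbers: the shift along the world's x, y, z in mm, then the turn about the world's z in degrees, then the closure, from 0 (fully open) to 1 (shut). In form: [[x, y, z, yaw, fingers], ...]. A call has 1 to 20 rows; each row shifts and turns the commanded pose from where the row before left it; what a row does not reach is not made up. A row lasts 1/8 s, in which the tool goes at most 62.5 mm and 10.7 degrees, less where a joint would pass 70% of its speed; a pose out of reach is approached as far as the arm can. A call is refused whole if a number of a shift passes 62.5 or a number of a turn 10.7, either way. A call with a gripper value outside its range is refused whole. The fingers move at their own pace and stop on an object; "newtons" is the grip in N (left out, the last holds). Time passes only in rows, so rows that do not move let the fingers close. It gives the time, the measured TCP pose, the force and the opening at its end, in the units of the state.
- env.state(): the state, without advancing time (a new reading comes with each control period).
- env.grab_frame(name): name is "side" or "top"; returns the picture (480x640x3 uint8, red, green, blue); there is no depth.
- env.calibration(name): a dict with "fx", "fy", "cx", "cy" (pixels), "R" (3x3) and "t" (3): a world point X has camera coordinates R X + t. Camera axes: x right, y down, z forward; pixel columns grow to the right and rows downward; lengths in mm; the calibration is good to about 2 mm. A picture is of the moment at which its call begins. calibration takes no time and is no camera call.
- env.job_done(): hands the job in, once; it reports no verdict.
The state is a dict: "time_s": time; "qpos": joint angles; "qvel": joint speeds; "effort": joint torques, N m; "ee_pos": TCP position; "ee_rot": TCP orientation; "force": force on the tool from outside, world axes, zero at the start; "torque": the same for the moment, N m; "gripper_width": finger opening in mm.
Only numpy, scipy, OpenCV 4.12 (cv2) and the standard library are available. Lean on these libraries where they do the work, as an engineer would, in place of code of your own. Each camera call takes 0.05 s, during which the arm holds its last target.

### The job

The gasketed chest in which we keep our bridge blanks at steady humidity has been left open. Swing its lid down onto the gasket, then turn the black T-handle latch clockwise, a full quarter turn to its stop, so that it draws the lid down tight all round, and let go. Leave the other things on the bench where they are.

Things in the scene. Friction and masses are not known exactly. Their poses are not given: they have to be found in the camera images.
- chest: Green sheet-steel chest, 240 deep (x) x 350 wide (y), 146 high to the shut lid's underside; fixed. Origin: centre of its underside, at bench height; x points from its front (latch side, towards the robot) to its back (hinge side), z up. The aluminium lid is 250 x 362 mm, 4 thick, with a 10 mm skirt down outside the walls; a black rubber gasket runs round the rim.
- lid (a joint): Lid angle in rad about its back edge: 0 fully down with the gasket squeezed, about 0.02 to 0.026 resting on the gasket; starts open at 0.25 to 0.65, grows as it opens. Torque hinges hold it at any angle, it does not fall: 1 to 5 N down at the front edge move it. Squeezing the gasket to 0 takes about 20 N at the latch; pressed by hand and let go, it springs back to above 0.015.
- latch (a joint): T-handle's angle in rad about its axis (square to the lid): 0 open, 1.571 latched (stop), growing clockwise seen from above; starts at 0 to 0.2, stays where left. With lid below 0.035 its pawl enters under the front lip at about 0.5, then a ramp draws lid and handle some 5 mm down until 1.35, then flat; up to 0.5 N m. Turned with the lid up, it only stops the lid from shutting.
- latch_grip (a point): Centre of the T-handle's black bar, on the latch axis, 34 mm above the lid's top face (184 mm above the bench when shut). The bar is 80 long (this point's x), 16 wide (y), 18 high (z, the latch axis). At latch 0 it points from front to back, at 1.571 it lies along the front edge. Below it: a 13 mm stem and, on the lid, a round boss 43 mm across, 7 high.
- lid_edge (a point): Middle of the lid's front edge, on its top face; axes of the lid (x towards the hinge, y along the edge, z out of the top face). The latch axis is 66 mm behind it along x, half-way across the lid. The lid's top is bare on both sides of the handle: a good place to press.
- lid_hinge (a point): Middle of the lid's hinge line (along y), at the back of the chest, 146 mm above the bench, at the level of the lid's underside; 250 mm from the lid's front edge. Axes of the lid.
- hex_key: Black L-shaped hex key, 90 x 28 mm, 5 thick, lying loose. Not to be disturbed. Origin: middle of its long leg.
- hammer: Small hammer with a wooden handle, 260 mm long, lying loose. Not to be disturbed. Origin: middle of its length, at bench height.
- glue_jar: Amber jar with a white cap, 60 mm across, 85 high, standing loose. Not to be disturbed. Origin: centre of its underside.
- sanding_block: Cork sanding block, 100 x 60 x 38 mm, lying loose. Not to be disturbed. Origin: centre of its underside.
- cam_clamp: Wooden cam clamp with a steel bar, 240 x 120 mm, 24 high, lying loose. Not to be disturbed. Origin: middle of its bar, at bench height.
- tuner_tin: Round red tin, 122 mm across, 70 high, standing loose. Not to be disturbed. Origin: centre of its underside.
- neck_bolt: Steel bolt, 68 mm long, head 19 mm, lying loose. Not to be disturbed. Origin: middle of its shank, at bench height.

How it is judged (in metres and radians):
On the way, in this order (a step that is already met when the one before it is completed fails the run):
1. the lid is down on its gasket (lid below 0.034) (value of joint lid below 0.034 rad), for 0.2 s.
2. the T-handle is turned home (latch above 1.4) and the lid drawn tight (lid below 0.010) (value of joint latch above 1.4 rad and value of joint lid below 0.01 rad), for 0.2 s.
At the end, for the whole second after the job is handed in: The lid stays drawn tight on its gasket (lid below 0.010 rad, about 2.5 mm at the front edge) with the T-handle turned home (latch above 1.4 rad), at rest and let go (all of step 2 and velocity of joint lid between -0.02 and 0.02 rad/s); the robot touches nothing.
It fails at once if a loose thing on the bench is moved by more than 30 mm (distance of any of hex_key, hammer, glue_jar, sanding_block, cam_clamp, tuner_tin, neck_bolt from where it was at the start of the episode above 0.03 m).
It also fails if it takes over 51 s, if anything falls off the work surface, if the arm or the gripper's body presses on something with over 40 N, if the wrist force passes 120 N, or if a joint passes its speed limit or range.

## Working session

There is one attempt and no reset: what is moved stays moved. The work goes in short steps, Python scripts to look and compute and a tool call to move; the robot and the scene stay as the last step left them, time stands still between calls to the robot, and variables do not carry over. Pictures are saved under pics/ and viewed, and the job is handed in when it is done.

Besides the shell and the picture viewer there is one more tool, called after "Call:" by a JSON object that holds its "api" and its "payload", one argument or row to a line. play_rows: Moves the arm, as the interface text tells. Its arguments: {"type":"object","properties":{"increments":{"type":"array"},"newtons":{"type":"number"}},"required":["increments"]}

```bash
mkdir -p pics; ls; python3 - <<'E'
from workcell import env
import cv2
print(env.state())
for n in("side","top"):
    f=env.grab_frame(n); cv2.imwrite(f"pics/{n}0.png",cv2.cvtColor(f,cv2.COLOR_RGB2BGR)); print(n,env.calibration(n))
E
```

```text
pics
{'time_s': 0.0, 'qpos': array([ 7.11050609e+01,  1.83500575e+01,  8.97070334e+01, -4.01752265e-04,
        7.20429127e+01, -1.14456679e+00]), 'qvel': array([-0.07024203,  0.03746608, -0.00067263,  0.07370291, -0.06403952,
        0.00952342]), 'effort': array([ 2.63406355e-04, -4.12451577e+01, -2.31977624e+01,  7.26629421e-02,
        4.57052153e-02, -1.38669748e-04]), 'ee_pos': array([175.1128097 , 547.11481932, 192.43193248]), 'ee_rot': array([-1.79900009e+02, -1.61569479e-03,  1.62249751e+02]), 'force': array([-0.49410633, -0.05165979,  0.00894031]), 'torque': array([ 0.04385146, -0.02199476, -0.00978105]), 'gripper_width': 91.43740845228984}
side {'fx': 439.2365314224136, 'fy': 439.2365314224136, 'cx': 328.8921480866167, 'cy': 232.2071046600761, 'R': array([[ 0.97081654, -0.23962967,  0.00963683],
       [-0.13316656, -0.5720483 , -0.80933763],
       [ 0.19945405,  0.78443506, -0.58726461]]), 't': array([-526.40227461,  158.66759856, 1058.64549434])}
top {'fx': 531.3924308100089, 'fy': 531.3924308100089, 'cx': 319.1312881856029, 'cy': 246.48092984817131, 'R': array([[-0.00517826, -0.99995047,  0.00849988],
       [-0.99777017,  0.00460098, -0.06658474],
       [ 0.06654234, -0.00882572, -0.99774457]]), 't': array([ -36.78948902,  541.26047748, 1610.09457146])}
```

View pics/side0.png

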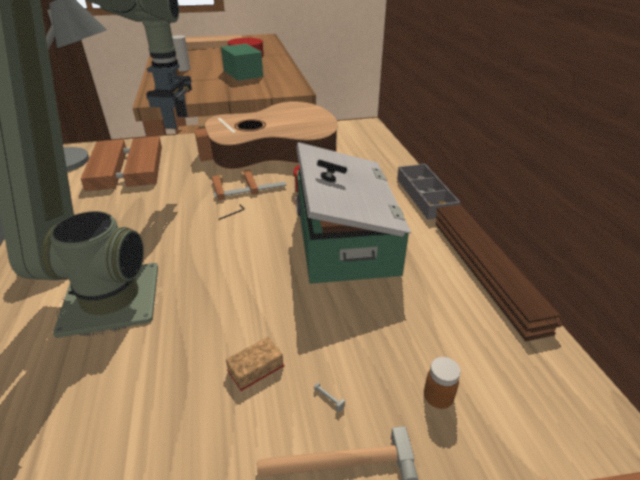

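View pics/top0.png

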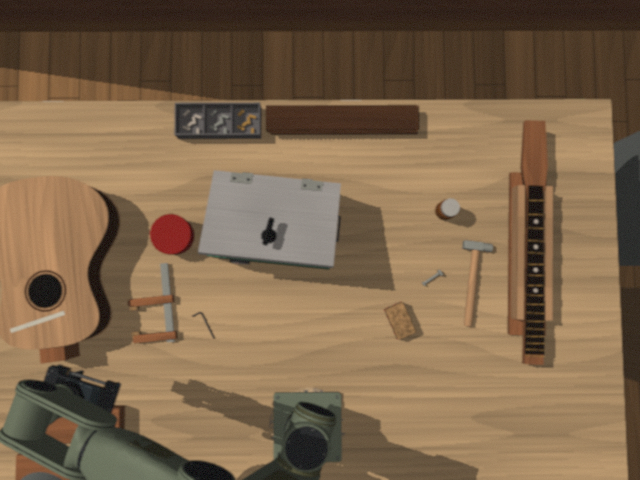

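The side view shows the open lid at about (300-405, 148-232) and the handle at (331, 168). In the top view the lid's corners are near (215,173), (340,183), (334,267) and (200,253), with the handle at (269,234) and the tin just to its left. I'll enlarge both.

```bash
python3 - <<'E'
import cv2
a=cv2.imread('pics/top0.png')[160:280,190:350]; cv2.imwrite('pics/t1.png',cv2.resize(a,None,fx=5,fy=5,interpolation=cv2.INTER_CUBIC))
a=cv2.imread('pics/side0.png')[135:285,285:445]; cv2.imwrite('pics/s1.png',cv2.resize(a,None,fx=4,fy=4,interpolation=cv2.INTER_CUBIC))
E
```

```text
(no output)
```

View pics/t1.png

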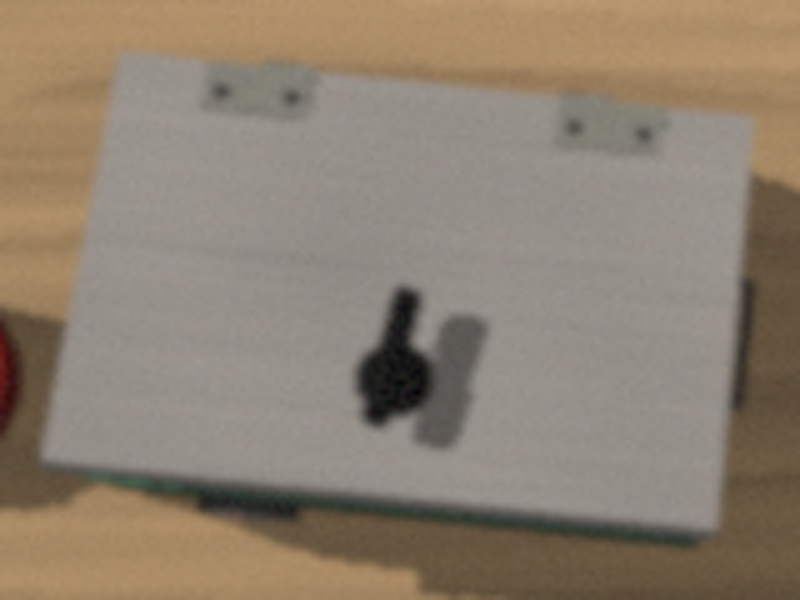

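View pics/s1.png

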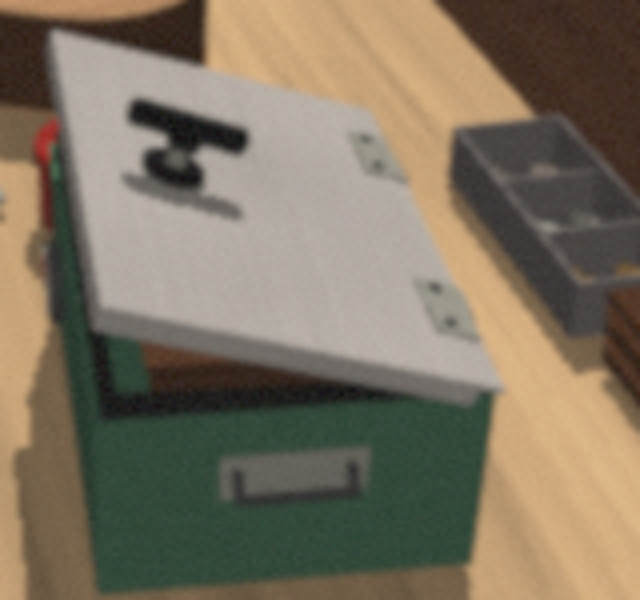

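```bash
cat > h.py <<'E'
import numpy as np
from workcell import env
def proj(n,X):
    c=env.calibration(n); Y=np.atleast_2d(X)@c['R'].T+c['t']
    return np.c_[c['fx']*Y[:,0]/Y[:,2]+c['cx'],c['fy']*Y[:,1]/Y[:,2]+c['cy']]
def lidpt(p,P):  # P in lid frame from hinge: x towards hinge(neg=front), y left, z up
    x,y,yaw,lid=p[:4]; P=np.atleast_2d(P)
    c,s=np.cos(lid),np.sin(lid)
    # opening raises the front (x<0)
    Q=np.c_[c*P[:,0]+s*P[:,2],P[:,1],-s*P[:,0]+c*P[:,2]]
    C,S=np.cos(yaw),np.sin(yaw)
    return np.c_[x+C*Q[:,0]-S*Q[:,1],y+S*Q[:,0]+C*Q[:,1],146+Q[:,2]]
def bar(p):
    a=p[4]; d=np.array([np.cos(a),-np.sin(a),0])*40  # clockwise from above
    return np.array([[-184,0,38]])+np.array([[0,0,0],d,-d])
E
cat > fit.py <<'E'
from h import *
from scipy.optimize import least_squares
cor=np.array([[0,181,4],[0,-181,4],[-250,-181,4],[-250,181,4.]])
T=np.array([[118,53],[753,118],[718,532],[43,462]])/5+[190,160]-.4
S=np.array([[372,110],[500,388],[97,315],[50,32]])/4+[285,135]-.4
Tb=np.array([[405,292],[375,418]])/5+[190,160]-.4
Sb=np.array([[243,137],[135,112]])/4+[285,135]-.4
def r(p):
    X=lidpt(p,cor);B=lidpt(p,bar(p))[1:]
    return np.r_[proj('top',X)-T,proj('side',X)-S,(proj('top',B)-Tb),(proj('side',B)-Sb)].ravel()
f=least_squares(r,[620,90,0,.4,.1],loss='soft_l1')
p=f.x;print(p,np.degrees(p[2]));print(r(p).reshape(-1,2).round(1))
print('bar now',lidpt(p,bar(p)).round(1))
q=p.copy();q[3]=.0;print('bar shut',lidpt(q,bar(q)).round(1));print('edge mid now',lidpt(p,[[-250,0,4]]), 'shut',lidpt(q,[[-250,0,4]]))
np.save('p.npy',p)
E
python3 fit.py
```

```text
[ 7.31758224e+02  8.04336494e+01 -1.09143583e-01  3.05412365e-01
  6.11361101e-02] -6.253466690921376
[[ 0.4 -0.7]
 [ 0.2 -0.4]
 [-0.5 -0.5]
 [-0.4 -0.6]
 [-1.2 -0.1]
 [ 0.5  0.4]
 [-0.1 -1.5]
 [-0.5 -0. ]
 [ 0.1 -0.7]
 [ 0.3  1.5]
 [ 0.2  1.7]
 [-2.8  0.1]]
bar now [[568.7  98.3 237.6]
 [606.3  91.7 225.6]
 [531.1 104.9 249.6]]
bar shut [[548.9 100.5 184. ]
 [588.3  93.7 184. ]
 [509.4 107.3 184. ]]
edge mid now [[495.94177544 106.27419013 224.98651275]] shut [[483.24578633 107.66540447 150.        ]]
```

```bash
python3 - <<'E'
from h import *
p=np.load('p.npy')
for l in(p[3],.25,.2,.15,.1,.05,.02,0):
    q=p.copy();q[3]=l;print(round(l,3),'press',lidpt(q,[[-232,-75,4]]).round(1),'bar',lidpt(q,bar(q))[0].round(1))
# tin check: top px centre of top at z=70
c=env.calibration('top')
def back(u,v,z):
    d=c['R'].T@np.array([(u-c['cx'])/c['fx'],(v-c['cy'])/c['fy'],1]);o=-c['R'].T@c['t'];return o+d*(z-o[2])/d[2]
print('tin',back(172,235,70))
E
```

```text
0.305 press [[504.8  29.9 219.6]] bar [568.7  98.3 237.6]
0.25 press [[501.1  30.3 207.3]] bar [563.9  98.8 228.3]
0.2 press [[498.4  30.6 196. ]] bar [560.   99.3 219.8]
0.15 press [[496.2  30.8 184.6]] bar [556.6  99.6 211.1]
0.1 press [[494.5  31.  173.1]] bar [553.5 100.  202.2]
0.05 press [[493.5  31.1 161.6]] bar [551.  100.2 193.1]
0.02 press [[493.1  31.1 154.6]] bar [549.6 100.4 187.7]
0 press [[493.   31.2 150. ]] bar [548.9 100.5 184. ]
tin [573.73196272 396.91804672  70.        ]
```

Call:
{"api": "play_rows", "payload": {
  "increments": [
    [0, 0, 25, 0, 1],
    [0, 0, 50, 0, 1],
    [25, -25, 45, 0, 1],
    [35, -50, 0, 0, 1],
    [35, -60, 0, 0, 1],
    [35, -60, 0, 0, 1],
    [35, -60, 0, 0, 1],
    [35, -60, 0, 0, 1],
    [35, -60, 0, 0, 1],
    [35, -60, 0, 0, 1],
    [30, -50, 0, 0, 1],
    [10, -15, 0, 0, 1],
    [0, 0, 0, 0, 1]
  ],
  "newtons": 30
}}

```text
time_s: 1.72
ee_pos: [464.3, 83.4, 312.8]
ee_rot: [180.0, -0.1, 162.1]
force: [0.1, -0.3, 0.1]
gripper_width: 0.6
```

Call:
{"api": "play_rows", "payload": {
  "increments": [
    [20, -25, 0, 0, 1],
    [20, -28, -20, 0, 1],
    [0, 0, -25, 0, 1],
    [0, 0, -15, 0, 1],
    [0, 0, 0, 0, 1]
  ]
}}

```text
time_s: 2.35
ee_pos: [503.2, 32.1, 252.6]
ee_rot: [-180.0, -0.1, 162.4]
force: [-0.6, -0.1, -0.8]
gripper_width: 0.8
```

```bash
python3 - <<'E'
from h import *
import cv2
f=env.grab_frame('side'); cv2.imwrite("pics/s2.png",cv2.cvtColor(cv2.resize(f[100:320,260:500],None,fx=2.5,fy=2.5),cv2.COLOR_RGB2BGR)); print(env.state()['ee_pos'],env.state()['force'])
E
```

```text
[503.93799667  31.86298297 253.59387532] [0.18968635 0.10165083 0.32146311]
```

View pics/s2.png

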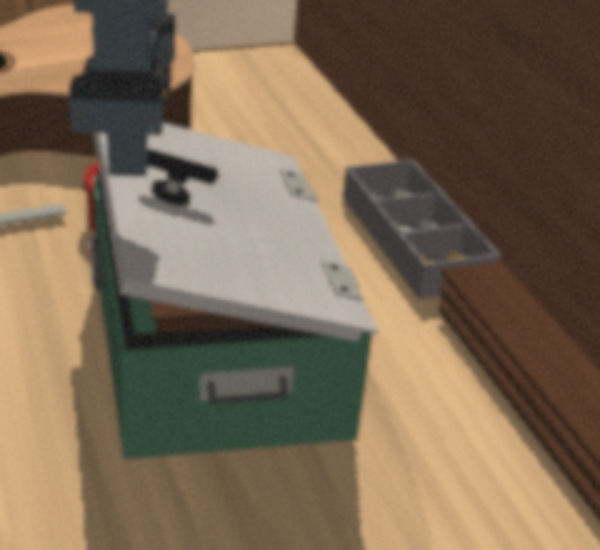

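The closed fingertips, at crop (127,172), hang above the bare lid beside the handle, near the front edge. Next I'll press down along the lid's arc.

Call:
{"api": "play_rows", "payload": {
  "increments": [
    [0, 0, -10, 0, 1],
    [0, 0, -10, 0, 1],
    [-2, 0, -8, 0, 1],
    [-2, 0, -8, 0, 1],
    [-2, 0, -8, 0, 1],
    [-1, 0, -8, 0, 1],
    [-1, 0, -8, 0, 1],
    [-1, 0, -8, 0, 1],
    [-1, 0, -7, 0, 1],
    [0, 0, -6, 0, 1],
    [0, 0, -4, 0, 1],
    [0, 0, 0, 0, 1]
  ]
}}

```text
time_s: 3.9
ee_pos: [494.3, 30.7, 168.0]
ee_rot: [-180.0, -0.0, 162.2]
force: [0.2, -0.3, 0.0]
gripper_width: 0.5
```

```bash
python3 - <<'E'
from h import *
import cv2
f=env.grab_frame('side'); cv2.imwrite("pics/s3.png",cv2.cvtColor(cv2.resize(f[120:300,270:470],None,fx=3,fy=3),cv2.COLOR_RGB2BGR)); print(env.state()['ee_pos'],env.state()['force'])
E
```

```text
[494.45485725  30.72243031 168.21463097] [ 0.0041967   0.57923468 -0.02913472]
```

View pics/s3.png

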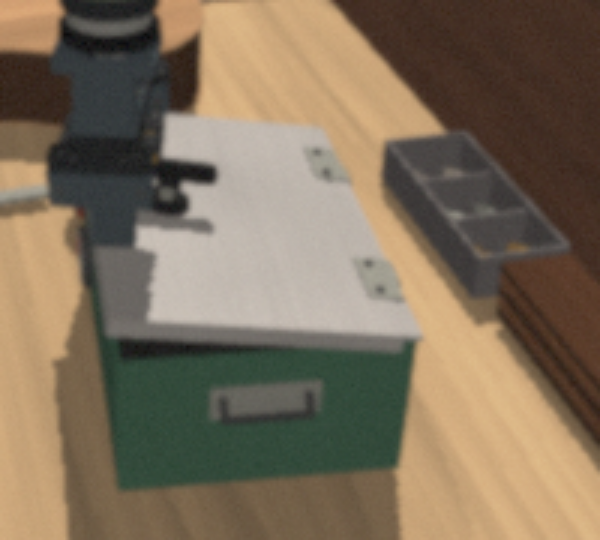

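The lid has come most of the way down, with a small dark gap left under its front-right skirt near crop (140,348). I'll press gently until a force shows.

Call:
{"api": "play_rows", "payload": {
  "increments": [
    [0, 0, -2, 0, 1],
    [0, 0, -2, 0, 1],
    [0, 0, 0, 0, 1]
  ]
}}

```text
time_s: 4.32
ee_pos: [494.2, 30.7, 164.2]
ee_rot: [180.0, -0.0, 162.3]
force: [-1.2, -0.6, -0.5]
gripper_width: 0.7
```

Call:
{"api": "play_rows", "payload": {
  "increments": [
    [0, 0, -2, 0, 1],
    [0, 0, 0, 0, 1]
  ]
}}

```text
time_s: 4.58
ee_pos: [494.2, 30.7, 162.1]
ee_rot: [180.0, -0.0, 162.3]
force: [-0.7, -0.6, 0.7]
gripper_width: 0.4
```

```bash
python3 - <<'E'
from h import *
import cv2
f=env.grab_frame('side'); cv2.imwrite("pics/s4.png",cv2.cvtColor(cv2.resize(f[180:260,280:420],None,fx=5.5,fy=5.5,interpolation=cv2.INTER_CUBIC),cv2.COLOR_RGB2BGR)); print(env.state()['ee_pos'],env.state()['force'])
p=np.load('p.npy')
for l in (0,.02,.04,.06):
  p[3]=l; print(l,((proj('side',lidpt(p,[[-250,-181,4],[-250,-181,-10],[0,-181,4],[0,181,4]]))-[280,180]+.5)*5.5).round().tolist())
E
```

```text
[494.23335261  30.72003701 162.19710144] [-0.27654262 -0.57709447 -0.76886809]
0 [[133.0, 330.0], [134.0, 357.0], [716.0, 288.0], [531.0, -96.0]]
0.02 [[133.0, 321.0], [133.0, 348.0], [716.0, 288.0], [531.0, -96.0]]
0.04 [[134.0, 311.0], [133.0, 338.0], [716.0, 288.0], [531.0, -96.0]]
0.06 [[134.0, 301.0], [133.0, 328.0], [716.0, 288.0], [531.0, -96.0]]
```

View pics/s4.png

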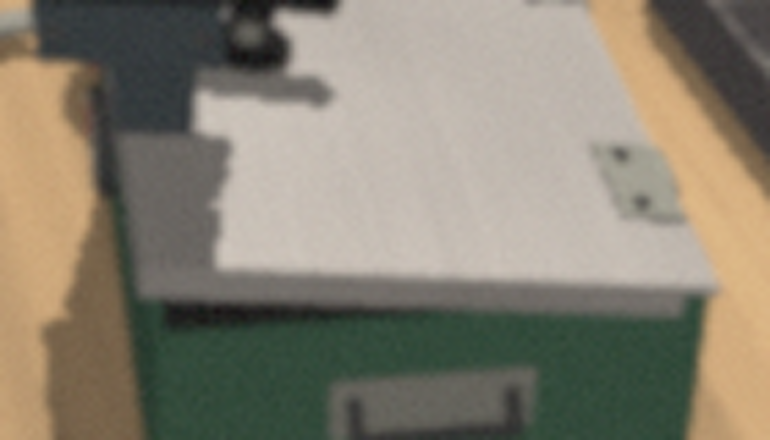

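```bash
python3 - <<'E'
from h import *
import cv2
f=env.grab_frame('side'); cv2.imwrite("pics/s5.png",cv2.cvtColor(cv2.resize(f[130:260,270:410],None,fx=4.5,fy=4.5,interpolation=cv2.INTER_CUBIC),cv2.COLOR_RGB2BGR))
g=env.grab_frame('top'); cv2.imwrite("pics/t5.png",cv2.cvtColor(cv2.resize(g[160:290,190:360],None,fx=4.5,fy=4.5,interpolation=cv2.INTER_CUBIC),cv2.COLOR_RGB2BGR))
print('tip',((proj('side',[[494,30.7,148]])-[270,130]+.5)*4.5),((proj('top',[[494,30.7,148]])-[190,160]+.5)*4.5))
p=np.load('p.npy')
for l in (0,.04,.08,.12,.16):
  p[3]=l; print(l,((proj('side',lidpt(p,[[-250,-181,4],[-250,181,4],[-184,0,38]]))-[270,130]+.5)*4.5).round().tolist())
E
```

```text
tip [[171.9907186  381.87887964]] [[473.31585239 453.2319528 ]]
0 [[154.0, 495.0], [106.0, 166.0], [240.0, 253.0]]
0.04 [[154.0, 479.0], [106.0, 152.0], [243.0, 241.0]]
0.08 [[155.0, 463.0], [107.0, 138.0], [246.0, 230.0]]
0.12 [[157.0, 447.0], [108.0, 124.0], [250.0, 219.0]]
0.16 [[160.0, 431.0], [110.0, 110.0], [254.0, 207.0]]
```

View pics/s5.png

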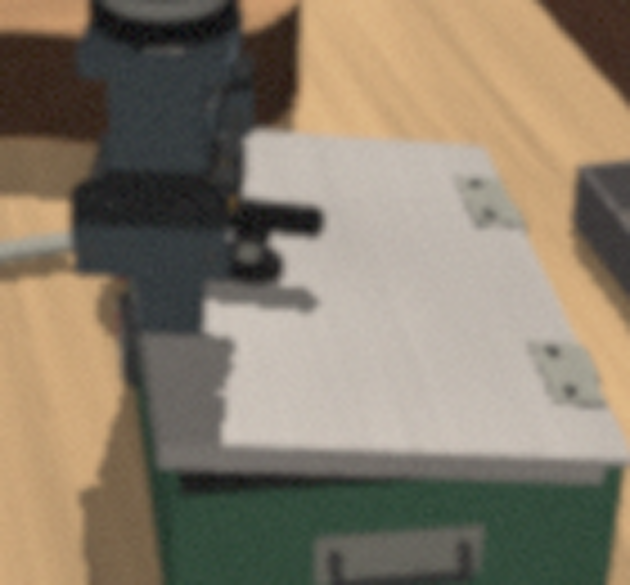

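View pics/t5.png

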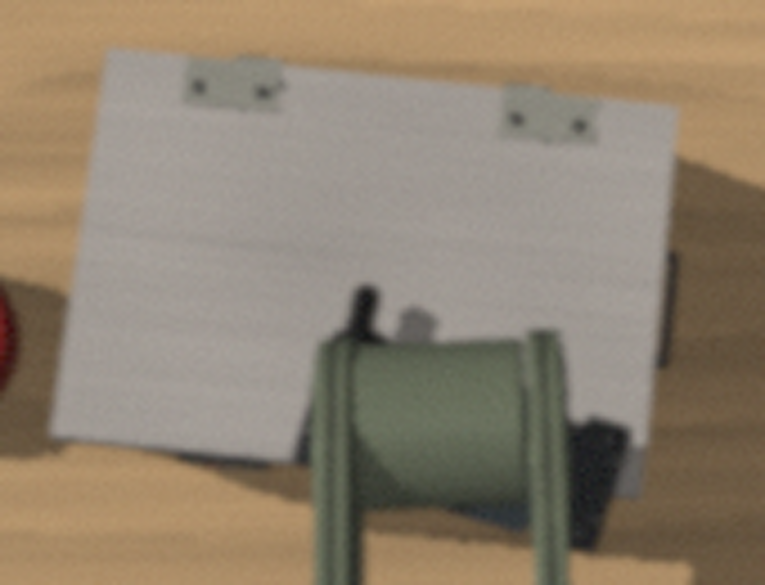

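```bash
python3 - <<'E'
from h import *
print('s2 tip',((proj('side',[[503.9,31.9,239.6],[503.9,31.9,319]])-[260,100]+.5)*2.5))
print('s5 tip',((proj('side',[[494.2,30.7,148],[494.2,30.7,162.2],[494.2,30.7,227]])-[270,130]+.5)*4.5))
st=env.state();print(st['qpos'],st['ee_pos'],st['effort'],st['torque'])
E
python3 - <<'E'
import cv2
a=cv2.imread('pics/side0.png')[60:145,120:230]; cv2.imwrite('pics/s0g.png',cv2.resize(a,None,fx=6,fy=6,interpolation=cv2.INTER_CUBIC))
import sys;sys.path.insert(0,'.')
E
python3 - <<'E'
from h import *
print((proj('side',[[175.1,547.1,192.4],[175.1,547.1,178.4],[175.1,547.1,257]])-[120,60]+.5)*6)
E
```

```text
s2 tip [[128.71019356 204.85357234]
 [127.45887531 128.12809513]]
s5 tip [[172.3448697  381.8337043 ]
 [171.86508036 360.30059877]
 [169.57869282 257.6867658 ]]
[ 2.22316860e+00  1.24923801e+01  1.02567411e+02  2.90682839e-03
  6.49355034e+01 -7.00299571e+01] [494.29441147  30.71410278 162.27307131] [ 1.00175028e-03 -3.42455256e+01 -2.18486470e+01 -6.57171244e-03
  8.49064230e-02 -4.43436306e-06] [-0.03507358 -0.049923   -0.02738459]
[[348.44621138 413.09787097]
 [353.45971638 437.77019702]
 [324.53405542 295.42201198]]
```

View pics/s0g.png

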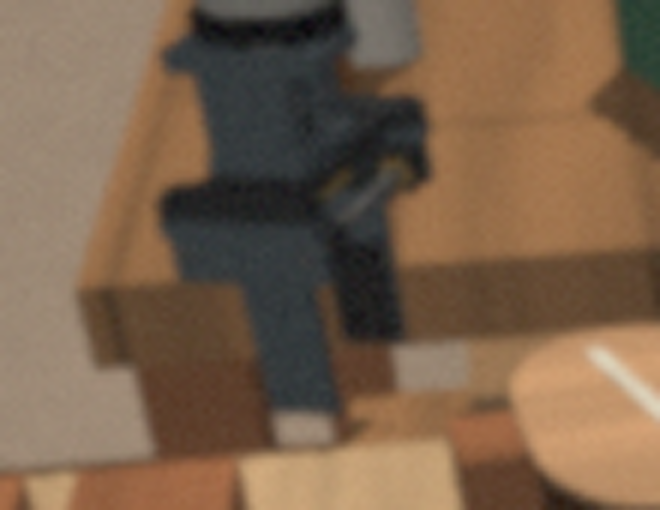

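```bash
python3 - <<'E'
from h import *
from scipy.optimize import least_squares
import cv2
cor=np.array([[0,181,4],[0,-181,4],[-250,-181,4],[-250,181,4.]])
p=np.load('p.npy')
for l in (0,.03,.06,.09,.12):
  p[3]=l; print(l,((proj('side',lidpt(p,cor[:3]))-[270,130]+.5)*4.5).round().tolist(),((proj('top',lidpt(p,cor))-[190,160]+.5)*4.5).round().tolist())
f=env.grab_frame('side'); a=cv2.resize(f[200:260,290:350],None,fx=10,fy=10,interpolation=cv2.INTER_CUBIC).copy()
for l,c in((0,(255,0,0)),(.04,(0,255,0)),(.08,(0,0,255)),(.12,(255,255,0))):
  p[3]=l
  q=((proj('side',lidpt(p,[[-250,-181,4],[-150,-181,4]]))-[290,200]+.5)*10).round().astype(int)
  cv2.line(a,tuple(map(int,q[0])),tuple(map(int,q[1])),c,1)
q=((proj('side',[[494.2,30.7,148]])-[290,200]+.5)*10).astype(int)[0]; cv2.circle(a,tuple(map(int,q)),4,(255,0,255),1)
cv2.imwrite('pics/s6.png',cv2.cvtColor(a,cv2.COLOR_RGB2BGR))
E
```

```text
0 [[479.0, 146.0], [631.0, 461.0], [154.0, 495.0]] [[108.0, 47.0], [679.0, 107.0], [638.0, 501.0], [61.0, 441.0]]
0.03 [[480.0, 146.0], [631.0, 461.0], [154.0, 483.0]] [[108.0, 47.0], [679.0, 106.0], [639.0, 500.0], [59.0, 440.0]]
0.06 [[480.0, 146.0], [631.0, 461.0], [155.0, 471.0]] [[108.0, 46.0], [679.0, 106.0], [639.0, 500.0], [56.0, 439.0]]
0.09 [[480.0, 146.0], [631.0, 461.0], [156.0, 459.0]] [[108.0, 46.0], [679.0, 106.0], [640.0, 498.0], [54.0, 437.0]]
0.12 [[480.0, 146.0], [631.0, 461.0], [157.0, 447.0]] [[108.0, 46.0], [679.0, 106.0], [640.0, 496.0], [51.0, 435.0]]
```

View pics/s6.png

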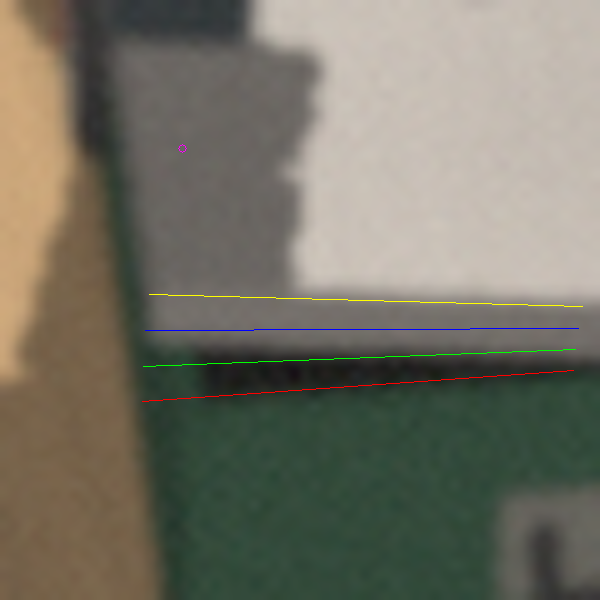

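```bash
python3 - <<'E'
from h import *
import cv2
yw=np.radians(162.25);d=np.array([np.sin(yw),-np.cos(yw),0]);e=np.array([np.cos(yw),np.sin(yw),0])
c=np.array([175.1,547.1,192.4])
a=cv2.imread('pics/side0.png')[60:160,110:230]; a=cv2.resize(a,None,fx=6,fy=6,interpolation=cv2.INTER_CUBIC)
b=cv2.imread('pics/top0.png')[350:430,30:140]; b=cv2.resize(b,None,fx=6,fy=6,interpolation=cv2.INTER_CUBIC)
for im,n,o in((a,'side',[110,60]),(b,'top',[30,350])):
  for s in(-1,1):
    P=[c+d*s*w+e*16*t+np.array([0,0,z]) for (w,t,z) in[(45.7,-1,-14),(45.7,1,-14),(45.7,1,65),(45.7,-1,65)]]
    q=((proj(n,np.array(P))-o+.5)*6).round().astype(np.int32)
    cv2.polylines(im,[q],True,(0,0,255) if s>0 else (0,255,255),1)
  cv2.imwrite(f'pics/g_{n}.png',im)
E
```

```text
(no output)
```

View pics/g_side.png

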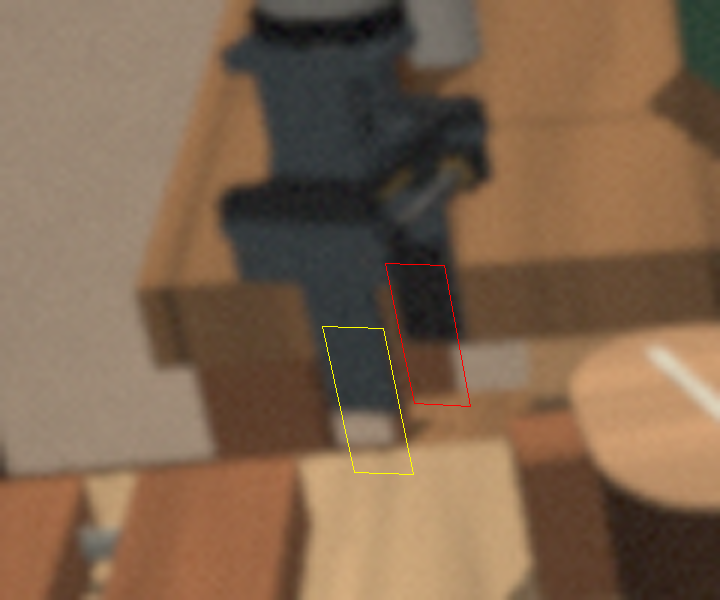

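View pics/g_top.png

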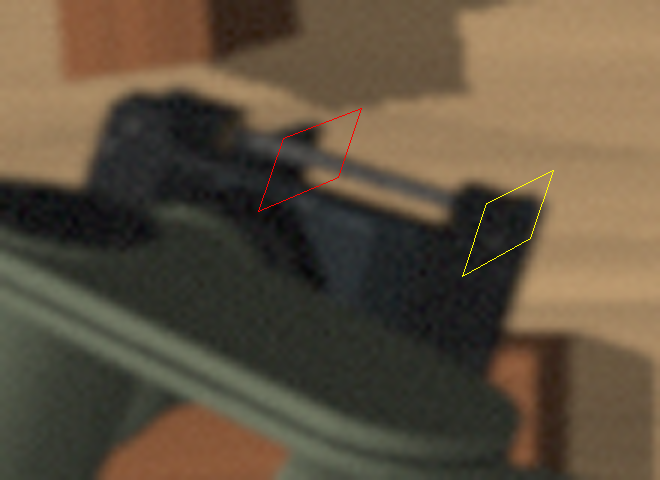

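```bash
python3 - <<'E'
from h import *
import cv2
a=env.grab_frame('side').copy();b=env.grab_frame('top').copy()
p=np.load('p.npy');C,S=np.cos(p[2]),np.sin(p[2])
o=np.array([p[0]-C*125,p[1]-S*125,0])
R=np.array([[C,-S,0],[S,C,0],[0,0,1]])
box=[[-120,-175,0],[-120,175,0],[120,175,0],[120,-175,0]]
for im,n in((a,'side'),(b,'top')):
  for z in(0,136):
    q=proj(n,o+(np.array(box)+[0,0,z])@R.T).round().astype(np.int32);cv2.polylines(im,[q],True,(255,0,0),1)
  q=proj(n,[[-100,0,0],[100,0,0],[0,0,0],[0,100,0],[0,-100,0]]).round().astype(np.int32)
  cv2.polylines(im,[q],False,(255,255,0),1)
  yw=np.radians(162.25);d=np.array([np.sin(yw),-np.cos(yw),0]);e=np.array([np.cos(yw),np.sin(yw),0]);c=np.array([494.2,30.7,162.2])
  P=[c+d*w*89+e*38*t+np.array([0,0,65]) for w,t in((-1,-1),(-1,1),(1,1),(1,-1))]
  cv2.polylines(im,[proj(n,np.array(P)).round().astype(np.int32)],True,(0,0,255),1)
  P=[c+e*t+np.array([0,0,z]) for t,z in((-16,65),(-16,-14),(16,-14),(16,65))]
  cv2.polylines(im,[proj(n,np.array(P)).round().astype(np.int32)],True,(255,0,255),1)
  cv2.imwrite(f'pics/v_{n}.png',cv2.cvtColor(im,cv2.COLOR_RGB2BGR))
E
```

```text
(no output)
```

View pics/v_side.png

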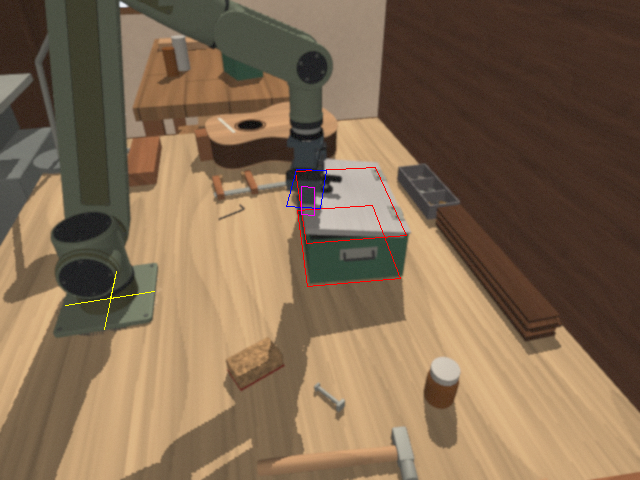

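View pics/v_top.png

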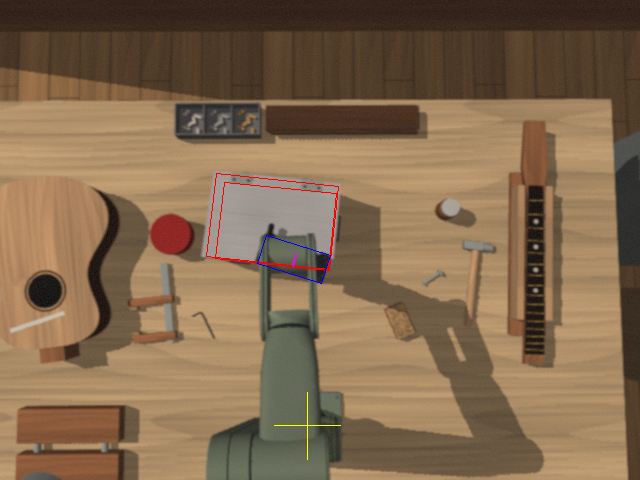

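The base cross and the chest outline project correctly. The gripper, however, appears about 30 mm higher than the reported pose, with its dark tip at s5 (168,332) and the prediction at row 382. The lid reads about 0.12 rad, so the fingertip seems to be resting on it. I'll carry on down in small steps, watching the force.

Call:
{"api": "play_rows", "payload": {
  "increments": [
    [0, 0, -3, 0, 1],
    [0, 0, -3, 0, 1],
    [0, 0, -3, 0, 1],
    [0, 0, -3, 0, 1],
    [0, 0, 0, 0, 1]
  ]
}}

```text
time_s: 5.5
ee_pos: [494.1, 30.7, 149.9]
ee_rot: [-180.0, -0.0, 162.2]
force: [-0.8, 1.0, -0.5]
gripper_width: 0.4
```

```bash
cat > look.py <<'E'
from h import *
import cv2,sys
p=np.load('p.npy')
f=env.grab_frame('side')
a=cv2.resize(f[185:255,285:365],None,fx=9,fy=9,interpolation=cv2.INTER_CUBIC).copy()
for l,c in((0,(255,0,0)),(.04,(0,255,0)),(.08,(0,0,255)),(.12,(255,255,0))):
  p[3]=l
  q=((proj('side',lidpt(p,[[-250,-181,4],[-200,-181,4]]))-[285,185]+.5)*9).round().astype(int)
  cv2.line(a,tuple(map(int,q[0])),tuple(map(int,q[1])),c,1)
cv2.imwrite(f'pics/{sys.argv[1]}.png',cv2.cvtColor(a,cv2.COLOR_RGB2BGR))
s=env.state();print(s['time_s'],s['ee_pos'],s['force'])
E
python3 look.py s7
```

```text
5.55 [494.25481357  30.70071404 150.12217153] [ 0.65086548 -0.10886472  0.80060391]
```

View pics/s7.png

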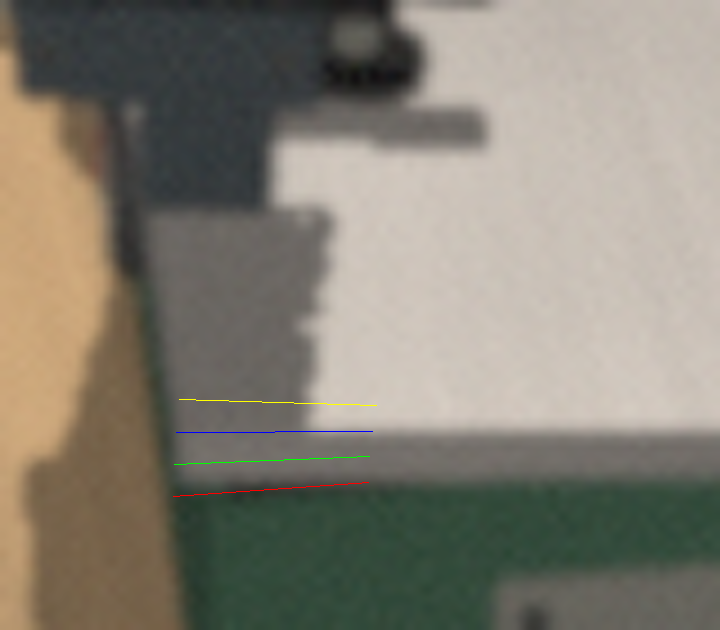

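Call:
{"api": "play_rows", "payload": {
  "increments": [
    [0, 0, -3, 0, 1],
    [0, 0, -3, 0, 1],
    [0, 0, 0, 0, 1]
  ]
}}

```text
time_s: 5.92
ee_pos: [494.1, 30.7, 143.9]
ee_rot: [-180.0, -0.0, 162.2]
force: [0.5, -1.4, 0.7]
gripper_width: 0.6
```

Call:
{"api": "play_rows", "payload": {
  "increments": [
    [0, 0, -3, 0, 1],
    [0, 0, 0, 0, 1]
  ]
}}

```text
time_s: 6.18
ee_pos: [494.2, 30.7, 141.0]
ee_rot: [-180.0, -0.0, 162.2]
force: [-0.1, 0.1, 0.1]
gripper_width: 0.7
```

Call:
{"api": "play_rows", "payload": {
  "increments": [
    [0, 0, -3, 0, 1],
    [0, 0, 0, 0, 1]
  ]
}}

```text
time_s: 6.42
ee_pos: [494.1, 30.7, 138.0]
ee_rot: [-180.0, -0.0, 162.2]
force: [-0.1, -0.0, 0.2]
gripper_width: 0.6
```

```bash
python3 look.py s8
```

```text
6.475 [494.20068277  30.72116634 138.14271816] [-0.24508211 -0.14500062  0.28671113]
```

View pics/s8.png

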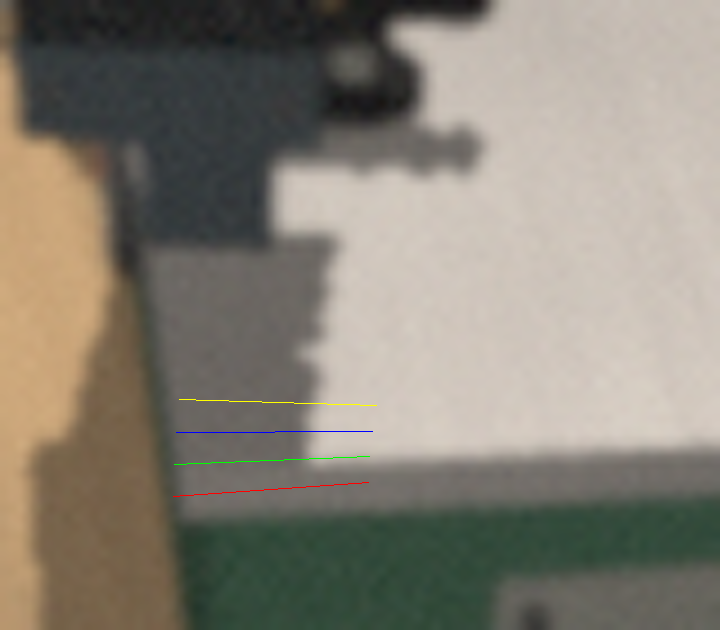

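The lid's front edge is now at about row 465, or 0.04 rad, and still follows the finger.

Call:
{"api": "play_rows", "payload": {
  "increments": [
    [0, 0, -2, 0, 1],
    [0, 0, 0, 0, 1]
  ]
}}

```text
time_s: 6.72
ee_pos: [494.2, 30.7, 136.1]
ee_rot: [-180.0, -0.0, 162.3]
force: [-0.7, -0.3, 0.3]
gripper_width: 0.3
```

Call:
{"api": "play_rows", "payload": {
  "increments": [
    [0, 0, -2, 0, 1],
    [0, 0, 0, 0, 1]
  ]
}}

```text
time_s: 6.98
ee_pos: [494.2, 30.7, 134.4]
ee_rot: [180.0, 0.0, 162.2]
force: [-0.4, 0.3, 1.8]
gripper_width: 0.8
```

Call:
{"api": "play_rows", "payload": {
  "increments": [
    [0, 0, -1.5, 0, 1],
    [0, 0, 0, 0, 1]
  ]
}}

```text
time_s: 7.22
ee_pos: [494.2, 30.7, 133.2]
ee_rot: [180.0, 0.0, 162.2]
force: [-1.5, -1.0, 5.3]
gripper_width: 0.6
```

Contact force is rising at reported z of about 134, so the gasket is met. The true tip sits about 34 mm higher than the stated tool data imply, which agrees with the pictures. I'll press slightly more, then lift and look.

Call:
{"api": "play_rows", "payload": {
  "increments": [
    [0, 0, -1.5, 0, 1],
    [0, 0, 0, 0, 1],
    [0, 0, 0, 0, 1],
    [0, 0, 6, 0, 1],
    [0, 0, 25, 0, 1],
    [0, 0, 50, 0, 0],
    [20, 20, 30, 4, 0],
    [20, 30, 0, 4, 0],
    [14, 20, 0, 0, 0],
    [0, 0, 0, 0, 0],
    [0, 0, 0, 0, 0]
  ]
}}

```text
time_s: 8.6
ee_pos: [547.7, 100.2, 242.0]
ee_rot: [-180.0, -0.1, 170.3]
force: [-0.3, -0.5, 0.6]
gripper_width: 57.5
```

```bash
python3 - <<'E'
from h import *
import cv2
s=env.state();print(s['time_s'],s['ee_pos'],s['ee_rot'],s['force'],s['gripper_width'])
a=env.grab_frame('side');b=env.grab_frame('top')
cv2.imwrite('pics/s9.png',cv2.cvtColor(cv2.resize(a[90:270,270:430],None,fx=4,fy=4,interpolation=cv2.INTER_CUBIC)[:, :],cv2.COLOR_RGB2BGR)[:600])
cv2.imwrite('pics/t9.png',cv2.cvtColor(cv2.resize(b[160:280,190:350],None,fx=5,fy=5,interpolation=cv2.INTER_CUBIC),cv2.COLOR_RGB2BGR))
p=np.load('p.npy')
c=s['ee_pos']
for l in (0,.02,.04):
  p[3]=l; print(l,((proj('side',np.r_[lidpt(p,[[-250,-181,4],[-250,-181,-10]]),lidpt(p,bar(p))])-[270,90]+.5)*4).round().tolist(),((proj('top',lidpt(p,bar(p)))-[190,160]+.5)*5).round().tolist())
yw=np.radians(s['ee_rot'][2]);d=np.array([np.sin(yw),-np.cos(yw),0])
for dz in(0,34):
  print(dz,((proj('side',[c+[0,0,dz-14]+d*k*45.7 for k in(-1,1)])-[270,90]+.5)*4).round().tolist())
E
```

```text
8.6 [547.73060645 100.21453323 241.96103562] [-1.79957848e+02 -5.05214100e-02  1.70251394e+02] [-0.31121945 -0.47165088  0.55792133] 57.47525428122577
0 [[137.0, 600.0], [138.0, 620.0], [213.0, 384.0], [275.0, 383.0], [151.0, 386.0]] [[396.0, 402.0], [409.0, 331.0], [384.0, 474.0]]
0.02 [[137.0, 593.0], [137.0, 613.0], [214.0, 379.0], [276.0, 379.0], [152.0, 380.0]] [[396.0, 400.0], [409.0, 329.0], [383.0, 472.0]]
0.04 [[137.0, 586.0], [137.0, 606.0], [216.0, 374.0], [277.0, 375.0], [154.0, 374.0]] [[396.0, 398.0], [408.0, 327.0], [383.0, 470.0]]
0 [[216.0, 360.0], [207.0, 291.0]]
34 [[216.0, 310.0], [207.0, 244.0]]
```

View pics/s9.png

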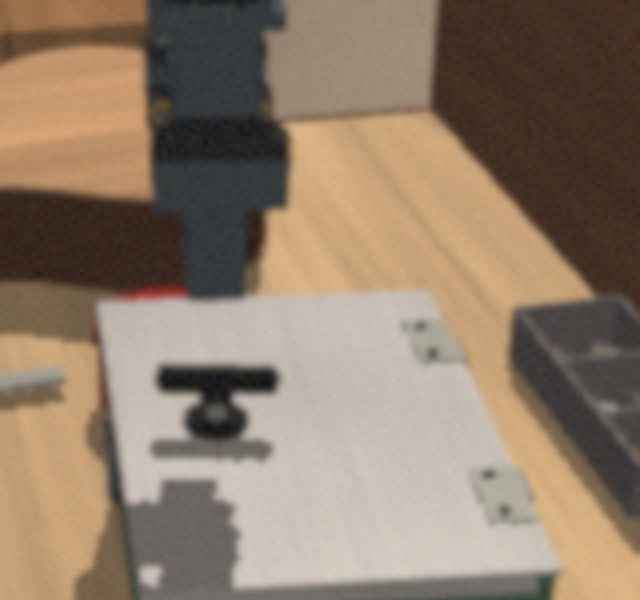

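View pics/t9.png

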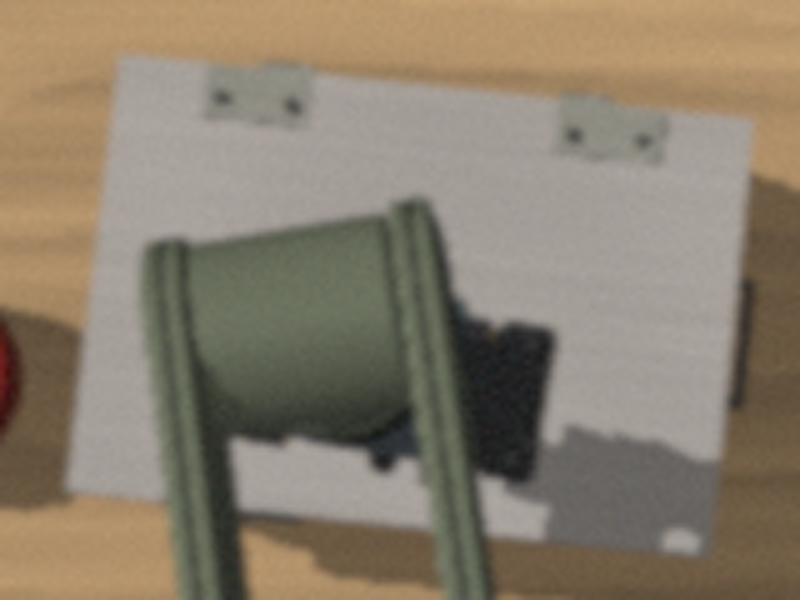

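```bash
python3 - <<'E'
from h import *
s=env.state();c=s['ee_pos']
yw=np.radians(s['ee_rot'][2]);d=np.array([np.sin(yw),-np.cos(yw),0]);e=np.array([np.cos(yw),np.sin(yw),0])
print(d)
for dz in(0,34):
 for z in(65,110): print(dz,z,((proj('top',[c+[0,0,dz+z]-d*89+e*38*t for t in (-1,1)])-[190,160]+.5)*5).round().tolist())
E
```

```text
[0.17003462 0.98543809 0.        ]
0 65 [[563.0, 340.0], [538.0, 488.0]]
0 110 [[561.0, 331.0], [535.0, 484.0]]
34 65 [[561.0, 333.0], [536.0, 485.0]]
34 110 [[559.0, 323.0], [532.0, 480.0]]
```

The lid rests on its gasket: the handle bar centre at s9 (217,379) matches the prediction for 0.02 rad. The fingers line up with the bar, and the fingertip row confirms the 34 mm z offset. Next I'll descend over the bar.

Call:
{"api": "play_rows", "payload": {
  "increments": [
    [2, 0, 0, 0, 0],
    [0, 0, 0, 0, 0],
    [0, 0, 0, 0, 0],
    [0, 0, -20, 0, 0],
    [0, 0, -20, 0, 0],
    [0, 0, -15, 0, 0],
    [0, 0, -10, 0, 0],
    [0, 0, -10, 0, 0],
    [0, 0, 0, 0, 0]
  ]
}}

```text
time_s: 9.82
ee_pos: [549.9, 100.7, 166.7]
ee_rot: [-180.0, -0.1, 170.3]
force: [0.9, 0.3, 0.0]
gripper_width: 91.0
```

Call:
{"api": "play_rows", "payload": {
  "increments": [
    [0, 0, -6, 0, 0],
    [0, 0, -6, 0, 0],
    [0, 0, -5, 0, 0],
    [0, 0, 0, 0, 0]
  ]
}}

```text
time_s: 10.32
ee_pos: [550.0, 100.7, 149.8]
ee_rot: [-180.0, -0.1, 170.2]
force: [-0.6, 0.8, -0.1]
gripper_width: 91.2
```

```bash
python3 - <<'E'
from h import *
import cv2
s=env.state();print(s['time_s'],s['ee_pos'],s['ee_rot'],s['force'],s['gripper_width'])
a=env.grab_frame('side')
cv2.imwrite('pics/s10.png',cv2.cvtColor(cv2.resize(a[130:250,280:410],None,fx=5,fy=5,interpolation=cv2.INTER_CUBIC),cv2.COLOR_RGB2BGR)[:600])
E
```

```text
10.325 [549.96188748 100.67632619 149.81432356] [-1.79989451e+02 -5.01215803e-02  1.70245757e+02] [-0.62179154  0.7747942  -0.05487506] 91.23729269892786
```

View pics/s10.png

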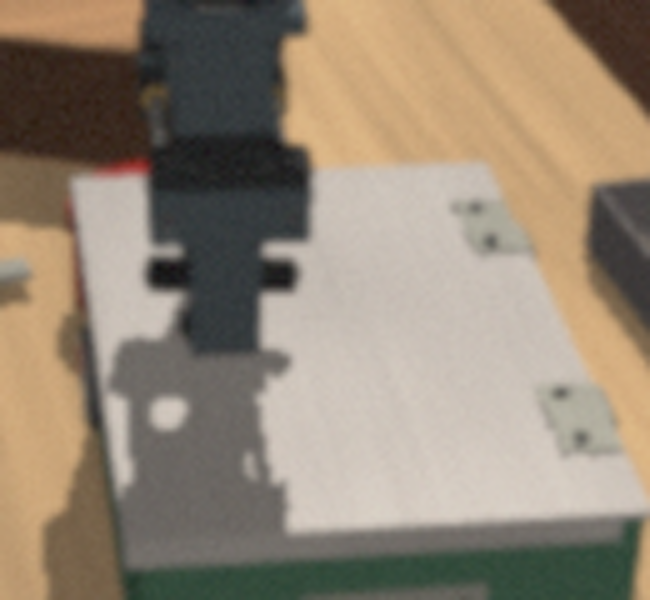

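The bar spans columns 148-298 and the near finger sits centred on it at column 227, tip below the bar. Closing.

Call:
{"api": "play_rows", "payload": {
  "increments": [
    [0, 0, 0, 0, 1],
    [0, 0, 0, 0, 1],
    [0, 0, 0, 0, 1],
    [0, 0, 0, 0, 1],
    [0, 0, 0, 0, 1],
    [0, 0, 0, 0, 1],
    [0, 0, 0, 0, 1]
  ],
  "newtons": 40
}}

```text
time_s: 11.25
ee_pos: [550.3, 100.7, 150.3]
ee_rot: [180.0, -0.0, 170.3]
force: [0.3, -0.6, -0.3]
gripper_width: 24.1
```

Call:
{"api": "play_rows", "payload": {
  "increments": [
    [0, 0, 0, 0, 1],
    [0, 0, 0, 0, 1],
    [0, 0, 0, 0, 1]
  ]
}}

```text
time_s: 11.62
ee_pos: [550.3, 100.1, 150.3]
ee_rot: [-179.9, 0.0, 170.3]
force: [0.0, -2.9, 0.8]
gripper_width: 16.1
```

Call:
{"api": "play_rows", "payload": {
  "increments": [
    [0, 0, 0, -8, 1],
    [0, 0, 0, -8, 1],
    [0, 0, -0.5, -8, 1],
    [0, 0, -0.8, -8, 1],
    [0, 0, -0.8, -8, 1],
    [0, 0, -0.8, -8, 1],
    [0, 0, 0, 0, 1]
  ],
  "newtons": 50
}}

```text
time_s: 12.5
ee_pos: [550.5, 100.4, 149.2]
ee_rot: [179.9, 0.1, 122.2]
force: [-2.0, -2.5, 8.8]
gripper_width: 15.3
```

Call:
{"api": "play_rows", "payload": {
  "increments": [
    [0, 0, -0.6, -8, 1],
    [0, 0, -0.8, -8, 1],
    [0, 0, -0.6, -8, 1],
    [0, 0, -0.3, -8, 1],
    [0, 0, 0, 0, 1]
  ]
}}

```text
time_s: 13.12
ee_pos: [550.4, 100.5, 147.2]
ee_rot: [179.9, 0.0, 90.2]
force: [-2.6, -1.9, 10.0]
gripper_width: 15.5
```

```bash
python3 -c "
from h import *
s=env.state();print(s['time_s'],s['ee_pos'],s['ee_rot'],s['force'],s['torque'],s['gripper_width'])"
```

```text
13.125 [550.4162097  100.49650295 147.1676438 ] [1.79897216e+02 3.30748642e-02 9.02086507e+01] [-2.64514008 -1.92743837  9.96178199] [-1.03243268  0.57187395 -0.12592757] 15.492290325689128
```

Call:
{"api": "play_rows", "payload": {
  "increments": [
    [0, 0, 0, -4, 1],
    [0, 0, 0, -3, 1],
    [0, 0, 0, -2, 1],
    [0, 0, 0, 0, 1]
  ]
}}

```text
time_s: 13.62
ee_pos: [550.5, 100.6, 147.2]
ee_rot: [179.9, 0.1, 81.5]
force: [-2.2, -1.8, 10.3]
gripper_width: 15.6
```

```bash
python3 - <<'E'
from h import *
import cv2
s=env.state();print(s['time_s'],s['ee_pos'],s['ee_rot'],s['force'],s['torque'],s['gripper_width'])
a=env.grab_frame('side')
cv2.imwrite('pics/s11.png',cv2.cvtColor(cv2.resize(a[130:250,280:410],None,fx=5,fy=5,interpolation=cv2.INTER_CUBIC),cv2.COLOR_RGB2BGR)[:600])
E
```

```text
13.625 [550.54772905 100.56315593 147.16513257] [1.79857646e+02 5.78662013e-02 8.15447872e+01] [-2.1754708  -1.77096503 10.3436962 ] [-0.7592281   0.4955185   1.44240097] 15.642769805652094
```

View pics/s11.png

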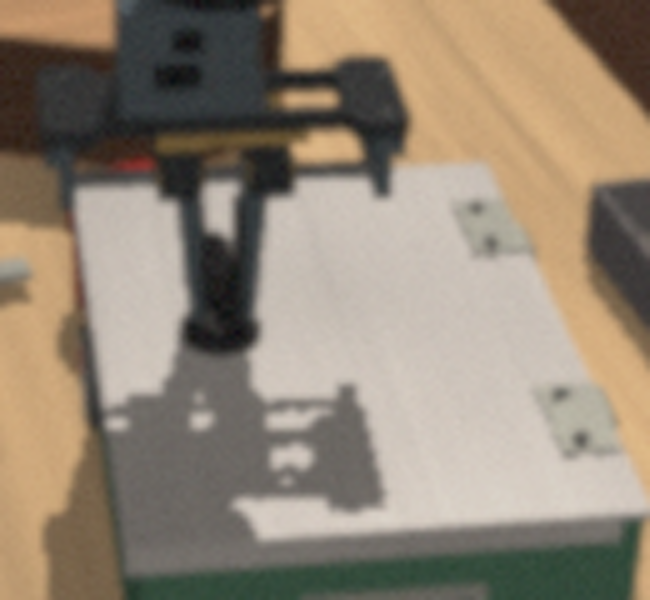

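The torque about z is 1.4 N m at yaw 81.5°, so the handle is on its stop. I'll ease off and let go.

Call:
{"api": "play_rows", "payload": {
  "increments": [
    [0, 0, 0, 1.5, 1],
    [0, 0, 0, 0, 0],
    [0, 0, 0, 0, 0],
    [0, 0, 0, 0, 0],
    [0, 0, 0, 0, 0],
    [0, 0, 0, 0, 0],
    [0, 0, 0, 0, 0],
    [0, 0, 10, 0, 0],
    [0, 0, 25, 0, 0],
    [0, 0, 40, 0, 0],
    [0, 0, 50, 0, 0],
    [-40, 0, 40, 0, 0],
    [-50, 0, 0, 0, 0],
    [-50, 0, 0, 0, 0],
    [-50, 0, 0, 0, 0],
    [0, 0, 0, 0, 0]
  ]
}}

```text
time_s: 15.68
ee_pos: [357.7, 100.6, 311.5]
ee_rot: [179.9, -0.1, 82.8]
force: [1.1, 0.1, 0.2]
gripper_width: 91.1
```

```bash
python3 - <<'E'
from h import *
import cv2
s=env.state();print(s['time_s'],s['ee_pos'],s['force'],s['gripper_width'])
a=env.grab_frame('side');b=env.grab_frame('top')
cv2.imwrite('pics/s12.png',cv2.cvtColor(cv2.resize(a[130:250,280:410],None,fx=5,fy=5,interpolation=cv2.INTER_CUBIC),cv2.COLOR_RGB2BGR))
cv2.imwrite('pics/t12.png',cv2.cvtColor(b,cv2.COLOR_RGB2BGR))
p=np.load('p.npy');p[4]=1.571
for l in (0,.02):
  p[3]=l; print(l,((proj('side',np.r_[lidpt(p,[[-250,-181,4],[-250,-181,-10]]),lidpt(p,bar(p))])-[280,130]+.5)*5).round().tolist())
E
```

```text
15.675 [357.70258118 100.57656482 311.51295485] [1.06441978 0.13286896 0.22600157] 91.12403093657353
0 [[121.0, 550.0], [122.0, 575.0], [216.0, 281.0], [226.0, 320.0], [207.0, 243.0]]
0.02 [[121.0, 542.0], [121.0, 566.0], [218.0, 274.0], [228.0, 314.0], [209.0, 237.0]]
```

View pics/s12.png

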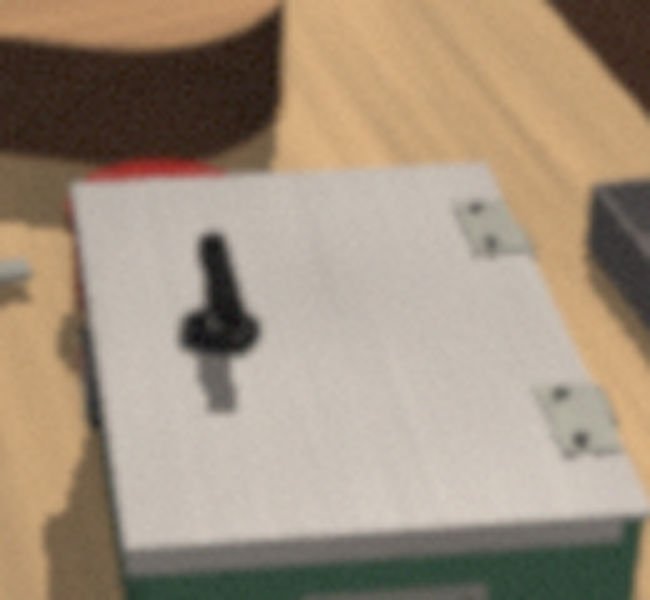

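View pics/t12.png

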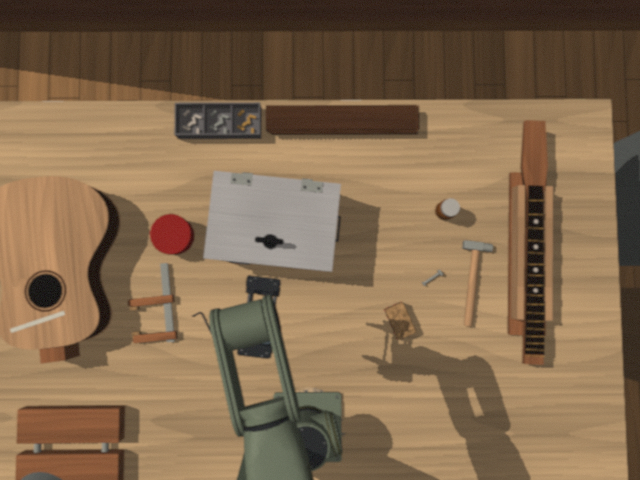

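The bar now lies along the front edge, from s12 (212,240) to about (230,318). The lid's front corner at (125,552) matches the fully-down prediction of row 550 (row 542 would be merely resting on the gasket). The gripper is clear and the loose things are unmoved.

```bash
python3 -c "
from workcell import env
print(env.job_done())"
```

```text
the job is handed in; nothing more can be done
None
```

The chest is shut and latched, and I've handed the job in; no verdict came back. I pressed the lid onto its gasket with closed fingers, turned the T-handle clockwise to its stop, then let go and backed away. It took about 16 s of the 51 s allowed.

**Last checks:**
- **Latch:** the stop pushed back with 1.4 N m at a tool yaw of 81.5°. After release, the bar lies along the front edge.
- **Lid:** its front corner in the side picture fits an angle near 0 (measured row 552, 550 predicted). Merely resting on the gasket would be row 542. That gap is only about 1.5 camera pixels, so the picture alone does not prove the lid is below 0.010 rad. The handle being on its stop supports it.
- **Loose things:** the ones visible in the top view look unmoved by eye. The hex key is partly hidden by the arm there; I did not measure any of them.
- **Gripper:** open and well clear of everything, with about 1 N of force reading, which is noise level.

**One disagreement:** the reported tool height did not match the pictures. The fingertips sat about 34 mm higher than the reported pose and tool data imply. Both the side pictures and the contact height on the lid showed this, so I corrected for it. I did not find the cause.

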